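Free the seized feed knob and nip a book on the measuring board

ROBOT

A 6-joint arm with a two-finger parallel gripper is mounted at the origin on the work surface. World frame = base frame: x ahead of the robot, y to its left, z up, the work surface at z = 0. Lengths are in m, angles in rad, forces in N, time in s.
With the tool pointing down it reaches from about 0.375 to 0.9 m from the base axis. Payload 3.1 kg.
Tool frame: the origin (TCP) lies midway between the tips of the shut fingers; the grasp point (between the pads) lies 19 mm behind it; x points along the fingers, z is the direction in which the jaws open and shut, and the axes are right-handed (so a half turn about x gives the same grasp; the last joint's range is limited). The gripper opens to 85 mm and grips with 20 to 120 N. Pads are 22 mm wide; open, the fingers measure 114 mm over their backs; the gripper's body (76 mm by 85 mm) begins 54 mm behind the grasp point. The pads swing forward as they close: fully open they stand 13 mm farther back than shut.
Start: joints at [0.982, 0.527, 1.433, -0, 1.181, -0.178], TCP at [0.25, 0.573, 0.231] pointing down, gripper open.
Joint ranges: [-3.08, 3.08], [-0.75, 2.2], [0.22, 2.44], [-1.43, 4.57], [0, 2.65], [-2.85, 2.85]. Speed limits (rad/s): [2.79, 2.79, 3.14, 3.14, 3.14, 3.14].

INTERFACE

Orientations are given as a unit quaternion [x, y, z, w].
In Python, from station import telemetry, optics, manip gives the robot as it stands.
- The arm moves only by the tool step_arm, never from a script. Its argument "commands" is a list of rows, each a list of 4 numbers: the shift along the tool's x, y, z in m, then the turn about the tool's x in rad. A call has 1 to 8 rows; each row is the pose to reach, as a shift and turn from the pose measured when the call began, along the tool's axes at that moment; what a row does not reach only later rows make up. A row lasts 1/12 s, in which the tool goes at most 41.7 mm and 7.16 degrees, less where a joint would pass 70% of its speed; a pose out of reach is approached as far as the arm can. A call with a gripper value outside its range is refused whole. "jaw" is the finger opening in m, from 0 to 0.0854, set as the call begins (left out, the last holds). The fingers move at their own pace and stop on an object; "grip_force" is the grip in N (left out, the last holds). Time passes only in rows, so rows that repeat a pose let the fingers close. It gives the time, the measured TCP pose, the force and the opening at its end, in the units of the state.
- telemetry.sense(): the state, without advancing time (a new reading comes with each control period).
- optics.snapshot(name): name is "scene" or "top" or "wrist"; returns the picture (384x512x3 uint8, red, green, blue); there is no depth.
- optics.camera_params(name): a dict with "mtx" (3x3 intrinsics, pixels), "k1" (the pictures are not rectified: a ray, as slopes to the right and down, at radius r is drawn at 1 + k1 r^2 times it, then the intrinsics apply), "origin" and "attitude" of the camera in the world. Camera axes: x right, y down, z forward; pixel columns grow to the right and rows downward; lengths in m; the calibration is good to about 2 mm. A picture is of the moment at which its call begins: read the wrist's pose just before it. camera_params takes no time and is no camera call; for the wrist camera it gives the pose at the moment of the call.
- manip.sign_off(): hands the job in, once; it reports no verdict.
The state is a dict: "t": time; "q": joint angles; "qd": joint speeds; "tau": joint torques, N m; "tcp_pos": TCP position; "tool_rot": TCP orientation; "force": force on the tool from outside, world axes, zero at the start; "ft_torque": the same for the moment, N m; "finger_gap": opening from 0.0 (shut) to 1.0 (fully open).
Only numpy, scipy, OpenCV 4.12 (cv2) and the standard library are available. Lean on these libraries where they do the work, as an engineer would, in place of code of your own. Each camera call takes 0.05 s, during which the arm holds its last target.

TASK

The feed knob of the book-measuring board has seized. Break it loose with a short firm counterclockwise twist, then turn it on freely so that the fence pushes the dark book home and holds it snugly between the fence and the fixed stop, without squeezing it hard. Let go of the knob, and leave the paperweight and the eraser on the board where they are.

Things in the scene. Friction and masses are not known exactly. Their poses are not given: they have to be found in the camera images.
- board: Grey fixed measuring board lying on the table, 240 (x) x 520 (y) x 12 mm; origin under its centre, z up. The fence moves along its y axis. Its place and yaw differ from run to run.
- stop: Aluminium fixed stop wall towards the board's +y end, 160 mm wide, 48 mm high, 16 mm thick, with a foot behind it. Origin on the board's top at the middle of the face that looks to the fence (-y); axes as the board's. Its distance along the board differs from run to run. The book's far side must rest on this face.
- fence: Aluminium moving fence: wall 160 mm wide, 12 thick, top 60 mm above the table, on two rods from the knob's housing. Origin at board-top height on the wall's face towards the book (+y); axes as the board's. It moves along the board's y only. On that face a blue pressing plate (150 x 40 mm) stands 7 to 19 mm proud, differing each run, on a spring (1 mm per 10 N). The plate touches the book.
- feed_knob (a joint): Knob angle, rad, counterclockwise from above positive. Starts at 0 to 0.04, stuck: at 0.1 to 0.2 it takes about 0.6 to 1.2 N m, lets go suddenly, then 0.5 N m or less, fading by 0.65; from there to its end at 1.9 it turns freely (0.2 N m). Each rad drives the fence 30 mm towards the stop, so 10 N on the book adds 0.3 N m. It stays where it is left. The book is home at about 0.7 to 1.5.
- knob_grip (a point): On the knob's fixed vertical axis at grip height, 73 mm above the table. Black knob on a grey fixed housing (90 x 90 mm, top at 41 mm) behind the fence: disc 44 mm across (top at 50 mm) with an upright bar 46 long, 14 thick, 34 mm high (top at 84 mm), white mark on one end. The point's x runs along the bar: pinch along its y. It turns with the knob; at angle 0 its x is the board's x.
- book: Dark-covered closed book lying flat on the board between fence and stop, 200 (x) x 140 (y) x 45 mm, 0.6 to 1.0 kg, loose; sliding it takes several N. Origin at the centre of its underside, axes about as the board's. It starts 3 to 19 mm from the fence's plate and 15 to 30 mm short of the stop, up to 0.03 rad askew.
- book_far (a point): Middle of the book's side that faces the stop (70 mm from its centre, mid height).
- book_near (a point): Middle of the book's side that faces the fence (70 mm from its centre, mid height).
- brass_weight: Small brass paperweight, 36 mm across, 36 mm high, standing on the board's corner behind the fence. Origin at its underside. To be left alone.
- eraser: White eraser, 45 x 22 x 14 mm, on the board's other corner behind the fence. Origin at its underside. To be left alone.
Mind the look-alikes: they are no part of the job. There is more than one size of the book; the one meant has the size given above.

How it is judged:
On the way, in this order (a step that is already met when the one before it is completed fails the run):
1. the knob is broken loose and turned past its sticking point (0.6 rad) (value of joint feed_knob above 0.6 rad), for 0.2 s.
2. the fence presses the book home: at least 2 N between fence and book and between book and stop (contact force between fence and book above 2 N and contact force between book and stop above 2 N), for 0.3 s.
At the end, for the whole second after the job is handed in: The knob is still; the book lies flat, square to the board within 0.03 rad, at rest, its far side within 2 mm of the stop, and is held snugly: more than 1 N between fence (its plate) and book and between book and stop (y of book_far in the frame of stop above -0.002 m and contact force between fence and book above 1 N and contact force between book and stop above 1 N and angle between the y axis of book and the y axis of board, either way round below 0.03 rad and angle between book's own z axis and vertical below 0.03 rad and linear speed of book below 0.01 m/s and velocity of joint feed_knob between -0.05 and 0.05 rad/s); the robot touches nothing.
It fails at once if the book is squeezed with more than 20 N by fence or stop (contact force between fence and book above 20 N or contact force between book and stop above 20 N).
It fails at once if the book is tipped by more than 0.15 rad (angle between book's own z axis and vertical above 0.15 rad).
It fails at once if the paperweight or the eraser is moved by more than 20 mm (distance of any of brass_weight, eraser from where it was at the start of the episode above 0.02 m).
It also fails if it takes over 67 s, if anything falls off the work surface, if the arm or the gripper's body presses on something with over 40 N, if the wrist force passes 120 N, or if a joint passes its speed limit or range.

## Working session

There is one attempt and no reset: what is moved stays moved. The work goes in short steps, Python scripts to look and compute and a tool call to move; the robot and the scene stay as the last step left them, time stands still between calls to the robot, and variables do not carry over. Pictures are saved under pics/ and viewed, and the job is handed in when it is done.

Besides the shell and the picture viewer there is one more tool, called after ">>>" by a JSON object that holds its "op" and its "data", one argument or row to a line. step_arm: Moves the arm, as the interface text tells. Its arguments: {"type":"object","properties":{"commands":{"type":"array","items":{"type":"array","items":{"type":"number"}}},"jaw":{"type":"number"},"grip_force":{"type":"number"}},"required":["commands"]}

```bash
ls; mkdir -p pics; python3 - <<'E'
from station import telemetry, optics, manip
import cv2
print(telemetry.sense())
for n in ["scene","top","wrist"]:
    p=optics.camera_params(n); print(n,p)
    im=optics.snapshot(n); cv2.imwrite(f"pics/{n}0.png",im[:,:,::-1])
E
```

```text
pics
{'t': 0.0, 'q': array([ 9.81486314e-01,  5.28414234e-01,  1.43393669e+00,  4.09799193e-06,
        1.18141933e+00, -1.78516651e-01]), 'qd': array([-5.28637613e-04,  1.23587904e-03,  9.26568176e-04,  2.38784429e-05,
        7.10234488e-04, -7.37051686e-04]), 'tau': array([-5.89371175e-04, -4.42348838e+01, -1.78026152e+01, -1.82335521e-04,
        8.42597539e-03, -8.93291201e-06]), 'tcp_pos': array([0.24915017, 0.57238729, 0.23035461]), 'tool_rot': array([-0.38781126,  0.59217699,  0.387212  ,  0.59075859]), 'force': array([-0.48283405, -0.01493559,  0.15212545]), 'ft_torque': array([ 0.02223618, -0.03053834,  0.05402066]), 'finger_gap': 1.0005342779851165}
scene {'mtx': array([[374.55155323,   0.        , 263.75518799],
       [  0.        , 374.55155323, 186.14796469],
       [  0.        ,   0.        ,   1.        ]]), 'k1': -0.01787714631869999, 'origin': array([ 1.16341215, -0.41971645,  0.73568403]), 'attitude': array([ 0.79441672,  0.43212092, -0.1999813 , -0.37706906])}
top {'mtx': array([[408.84041307,   0.        , 255.62488318],
       [  0.        , 408.84041307, 193.74283862],
       [  0.        ,   0.        ,   1.        ]]), 'k1': -0.08134999213136437, 'origin': array([0.29842581, 0.03416363, 1.13973106]), 'attitude': array([ 0.71406582, -0.6942331 ,  0.06043608, -0.06706629])}
wrist {'mtx': array([[309.23173302,   0.        , 254.75154991],
       [  0.        , 309.23173302, 185.49795031],
       [  0.        ,   0.        ,   1.        ]]), 'k1': -0.05178369540949595, 'origin': array([0.17634686, 0.60476919, 0.37385202]), 'attitude': array([0.82606207, 0.54176852, 0.08446514, 0.13028417])}
```

View pics/scene0.png

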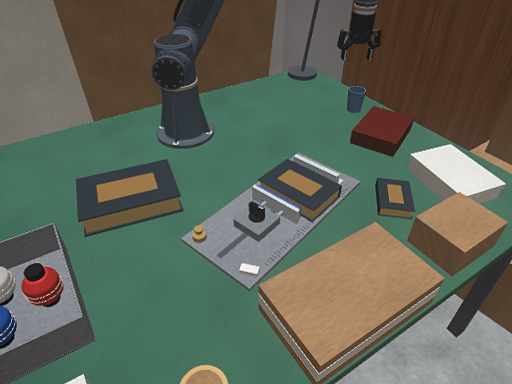

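View pics/top0.png

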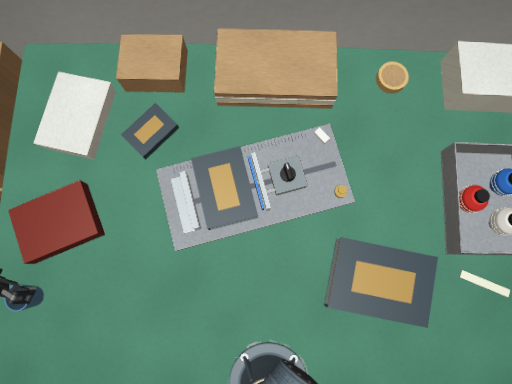

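View pics/wrist0.png

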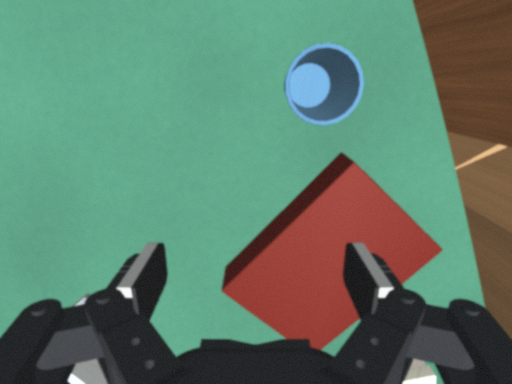

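The wrist view shows only a cup and a red book. There are three dark books in the top view: one on the board at (225,187), a larger one at (385,282) and a small one at (150,130). The one between the fence (260,182) and the stop (185,202) is the one meant. The knob is near (288,172), the brass weight at (341,191) and the eraser at (322,135). I'll check this in an enlarged crop and measure.

```bash
cat > h.py <<'E'
import numpy as np, cv2
from scipy.spatial.transform import Rotation as R
from station import telemetry, optics, manip
def ray(p,u,v):
    K=p["mtx"]; d=np.array([(u-K[0,2])/K[0,0],(v-K[1,2])/K[1,1]]); 
    s=d.copy()
    for _ in range(20): s=d/(1+p["k1"]*(s@s))
    return p["origin"], R.from_quat(p["attitude"]).apply([s[0],s[1],1.])
def onz(p,u,v,z):
    o,d=ray(p,u,v); return o+d*(z-o[2])/d[2]
def proj(p,X):
    c=R.from_quat(p["attitude"]).inv().apply(np.asarray(X)-p["origin"]); s=c[:2]/c[2]
    s=s*(1+p["k1"]*(s@s)); return p["mtx"][:2,:2]@s+p["mtx"][:2,2]
E
python3 - <<'E'
import cv2
im=cv2.imread("pics/top0.png")
cv2.imwrite("pics/top0c.png",cv2.resize(im[120:250,150:360],None,fx=3.8,fy=3.8,interpolation=cv2.INTER_CUBIC))
im=cv2.imread("pics/scene0.png")
cv2.imwrite("pics/scene0c.png",cv2.resize(im[145:290,175:370],None,fx=4,fy=4,interpolation=cv2.INTER_CUBIC))
E
```

```text
(no output)
```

View pics/top0c.png

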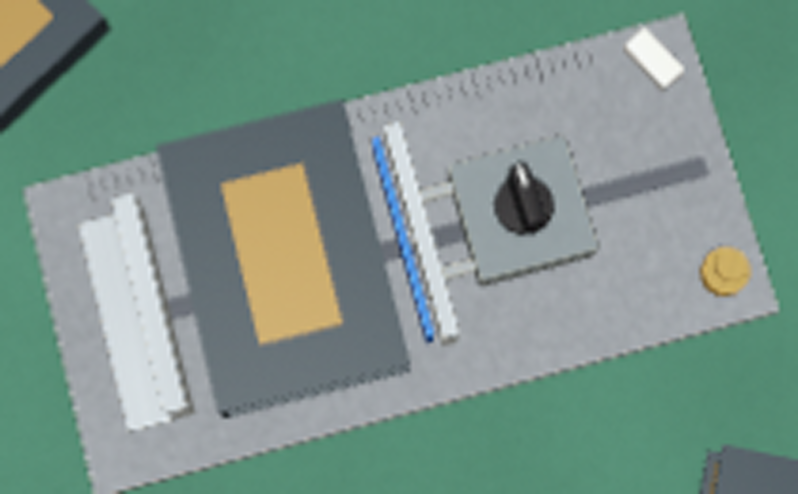

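View pics/scene0c.png

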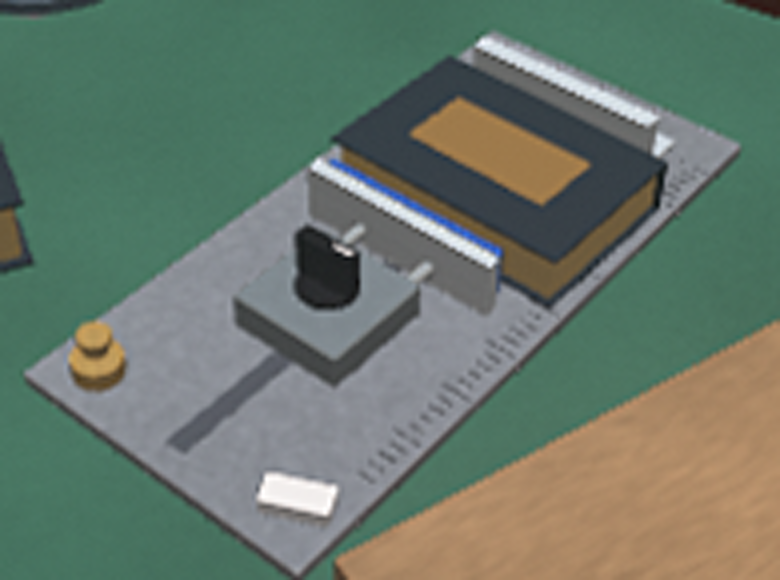

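The crop confirms it: the dark book lies on the board between the blue plate and the stop, with the black knob and its white mark behind the fence.

```bash
python3 - <<'E'
from h import *
p=optics.camera_params("top"); s=optics.camera_params("scene")
f=lambda pts,z:np.array([onz(p,150+(x+.5)/3.8-.5,120+(y+.5)/3.8-.5,z) for x,y in pts])
g=lambda pts,z:np.array([onz(s,175+(x+.5)/4-.5,145+(y+.5)/4-.5,z) for x,y in pts])
np.set_printoptions(precision=4,suppress=True)
def rep(n,a):
    print(n,a[:,:2].tolist() and a[:,:2].round(4).tolist(),"c",a.mean(0),"sides",[round(float(np.linalg.norm(a[i]-a[i-1])),4) for i in range(len(a))])
b=f([(25,188),(684,14),(778,312),(95,493)],.012); rep("board",b)
rep("board scene",g([(27,375),(297,577),(740,150),(492,33)],.012))
yb=(b[0]+b[3]-b[1]-b[2]); print("board y yaw",np.arctan2(yb[1],yb[0]))
xb=b[0]+b[1]-b[2]-b[3]; print("x dir",np.arctan2(xb[1],xb[0]))
h=f([(448,165),(567,134),(598,250),(483,283)],.041); rep("housing",h)
rep("housing sc",g([(235,297),(333,360),(420,290),(325,232)],.041))
k=f([(160,147),(345,100),(408,370),(222,412)],.057); rep("book",k)
rep("stop",f([(135,195),(188,405)],.06))
rep("fence",f([(398,122),(455,336)],.06))
rep("plate",f([(374,140),(429,342)],.052))
rep("bar top",f([(520,162),(533,222)],.084))
rep("bar top scene",g([(297,230),(358,255)],.084))
E
```

```text
board [[0.5678, 0.3336], [0.7181, -0.1613], [0.489, -0.2296], [0.3424, 0.2661]] c [0.5293 0.0522 0.012 ] sides [0.2352, 0.5172, 0.239, 0.5169]
board scene [[0.4941, -0.2312], [0.7212, -0.1646], [0.5739, 0.3263], [0.3433, 0.2606]] c [0.5331 0.0478 0.012 ] sides [0.5145, 0.2366, 0.5124, 0.2398]
board y yaw 1.8619637177379655
x dir 0.290120590360515
housing [[0.5862, 0.0169], [0.612, -0.0696], [0.5259, -0.0928], [0.4994, -0.0103]] c [ 0.5559 -0.0389  0.041 ] sides [0.0909, 0.0904, 0.0891, 0.0867]
housing sc [[0.5306, -0.0955], [0.6131, -0.0715], [0.591, 0.011], [0.5084, -0.0115]] c [ 0.5607 -0.0419  0.041 ] sides [0.0869, 0.086, 0.0853, 0.0856]
book [[0.5899, 0.2254], [0.6286, 0.0929], [0.433, 0.0417], [0.3998, 0.171]] c [0.5128 0.1328 0.057 ] sides [0.1978, 0.138, 0.2021, 0.1334]
stop [[0.5532, 0.2408], [0.4037, 0.1946]] c [0.4784 0.2177 0.06  ] sides [0.1565, 0.1565]
fence [[0.6122, 0.054], [0.4576, 0.0094]] c [0.5349 0.0317 0.06  ] sides [0.1609, 0.1609]
plate [[0.6005, 0.0711], [0.454, 0.0275]] c [0.5272 0.0493 0.052 ] sides [0.1529, 0.1529]
bar top [[0.5785, -0.0328], [0.5356, -0.0425]] c [ 0.5571 -0.0376  0.084 ] sides [0.0439, 0.0439]
bar top scene [[0.5375, -0.0511], [0.5788, -0.0307]] c [ 0.5582 -0.0409  0.084 ] sides [0.0461, 0.0461]
```

```bash
cat >> h.py <<'E'
def plan(X=None,th=None):
    "shift in tool axes to reach X, and turn about tool x so tool z points along world angle th"
    s=telemetry.sense(); r=R.from_quat(s["tool_rot"]); M=r.as_matrix()
    print("t",s["t"],"tcp",s["tcp_pos"].round(4),"x",M[:,0].round(4),"zang",np.arctan2(M[1,2],M[0,2]).round(4),"q",s["q"].round(3),"f",s["force"].round(2),"m",s["ft_torque"].round(3),"gap",round(s["finger_gap"],4))
    if X is not None: print("shift",r.inv().apply(np.array(X)-s["tcp_pos"]).round(4))
    if th is not None: print("turn",-(th-np.arctan2(M[1,2],M[0,2])))
E
python3 -c "
from h import *
plan([.557,-.040,.231],1.862); plan([.557,-.040,.231],1.862-np.pi)"
```

```text
t 0.15 tcp [0.2492 0.5725 0.2305] x [-0.001  -0.0014 -1.    ] zang 1.16 q [ 0.982  0.528  1.434  0.     1.181 -0.178] f [-0.36 -0.07  0.21] m [-0.007 -0.01   0.017] gap 1.0066
shift [ 1.000e-04 -5.268e-01 -4.387e-01]
turn -0.7020066455504368
t 0.15 tcp [0.2492 0.5725 0.2305] x [-0.001  -0.0014 -1.    ] zang 1.16 q [ 0.982  0.528  1.434  0.     1.181 -0.178] f [-0.36 -0.07  0.21] m [-0.007 -0.01   0.017] gap 1.0066
shift [ 1.000e-04 -5.268e-01 -4.387e-01]
turn 2.439586008039356
```

>>> {"op": "step_arm", "data": {
  "commands": [
    [0, -0.03, -0.025, 0.12],
    [0, -0.06, -0.05, 0.24],
    [0, -0.09, -0.075, 0.36],
    [0, -0.12, -0.1, 0.48],
    [0, -0.15, -0.125, 0.6],
    [0, -0.18, -0.15, 0.72],
    [0, -0.21, -0.175, 0.84],
    [0, -0.24, -0.2, 0.96]
  ],
  "jaw": 0.045,
  "grip_force": 110
}}

```text
t: 0.82
tcp_pos: [0.3897, 0.2916, 0.2307]
tool_rot: [-0.069, 0.704, 0.068, 0.703]
force: [0.9, 0.0, 0.6]
finger_gap: 0.53
```

```bash
python3 -c "
from h import *
plan([.557,-.040,.231],1.862-np.pi)"
```

```text
t 0.8167 tcp [0.3897 0.2916 0.2307] x [-0.0011 -0.0015 -1.    ] zang 0.1944 q [ 4.130e-01  3.440e-01  1.771e+00 -1.000e-03  1.029e+00  2.190e-01] f [0.91 0.02 0.58] m [ 0.044  0.028 -0.027] gap 0.5297
shift [ 1.000e-04 -3.577e-01  1.001e-01]
turn 1.4740292330743108
```

>>> {"op": "step_arm", "data": {
  "commands": [
    [0, -0.036, 0.01, 0.12],
    [0, -0.072, 0.02, 0.24],
    [0, -0.108, 0.03, 0.36],
    [0, -0.144, 0.04, 0.48],
    [0, -0.18, 0.05, 0.6],
    [0, -0.216, 0.06, 0.72],
    [0, -0.252, 0.07, 0.84],
    [0, -0.288, 0.08, 0.96]
  ]
}}

```text
t: 1.48
tcp_pos: [0.5241, 0.0227, 0.2309]
tool_rot: [0.266, 0.655, -0.267, 0.655]
force: [0.7, -0.1, -0.5]
finger_gap: 0.526
```

```bash
python3 -c "
from h import *
plan([.557,-.040,.201],1.862-np.pi)"
```

```text
t 1.4833 tcp [0.5241 0.0227 0.2309] x [-0.0015 -0.0013 -1.    ] zang -0.7719 q [-0.169  0.394  1.682 -0.002  1.066  0.604] f [ 0.75 -0.09 -0.54] m [ 0.052 -0.012  0.004] gap 0.5256
shift [ 0.0299 -0.0219  0.0673]
turn 0.5077089708161768
```

>>> {"op": "step_arm", "data": {
  "commands": [
    [0, -0.006, 0.017, 0.12],
    [0.01, -0.012, 0.034, 0.24],
    [0.02, -0.018, 0.05, 0.36],
    [0.03, -0.022, 0.067, 0.48],
    [0.03, -0.022, 0.067, 0.508],
    [0.03, -0.022, 0.067, 0.508]
  ]
}}

```text
t: 1.98
tcp_pos: [0.5566, -0.0408, 0.1998]
tool_rot: [0.422, 0.568, -0.424, 0.566]
force: [-0.4, 0.9, -0.2]
finger_gap: 0.525
```

```bash
python3 - <<'E'
from h import *
plan([.557,-.040,.100],1.862-np.pi)
p=optics.camera_params("wrist"); print(p["origin"],p["attitude"])
im=optics.snapshot("wrist"); cv2.imwrite("pics/wrist1.png",im[:,:,::-1])
for X in [[.557,-.04,.084],[.557+.022,-.04+.0066,.084],[.557-.022,-.04-.0066,.084]]: print(proj(p,X))
im=optics.snapshot("top"); cv2.imwrite("pics/top1.png",im[:,:,::-1])
E
```

```text
t 1.9833 tcp [ 0.5566 -0.0408  0.1998] x [-3.4e-03 -7.0e-04 -1.0e+00] zang -1.282 q [-0.272  0.479  1.633 -0.002  1.033  1.01 ] f [-0.42  0.9  -0.2 ] m [ 0.009 -0.013 -0.063] gap 0.5254
shift [ 0.0998  0.0009 -0.0006]
turn -0.002406322673595085
[ 0.63193248 -0.01765563  0.34293391] [ 0.79174398 -0.59022021 -0.09440601  0.12597256]
[255.01312801 178.42028685]
[254.96681308 152.60608331]
[255.0569034  202.92118869]
```

View pics/wrist1.png

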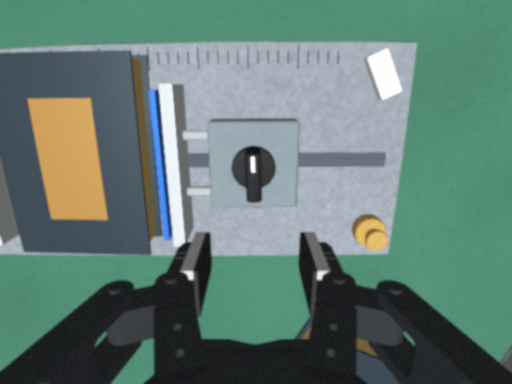

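The wrist view shows the bar with its white mark near (254,152), the housing around (253,163), the blue plate near (160,165), and the book's near edge at about x=140. I'll refine with an enlarged crop.

```bash
python3 - <<'E'
import cv2
im=cv2.imread("pics/wrist1.png")
cv2.imwrite("pics/wrist1c.png",cv2.resize(im[110:215,180:320],None,fx=5.5,fy=5.5,interpolation=cv2.INTER_CUBIC))
E
```

```text
(no output)
```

View pics/wrist1c.png

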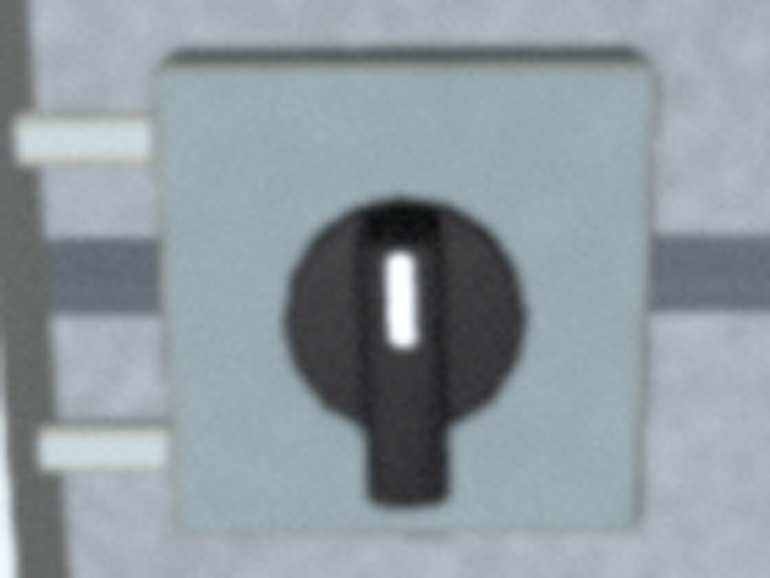

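```bash
python3 - <<'E'
from h import *
p=optics.camera_params("wrist")
g=lambda x,y,z:onz(p,180+(x+.5)/5.5-.5,110+(y+.5)/5.5-.5,z)
a=g(401,246,.084);b=g(408,505,.084);print(a,b,(a+b)/2,np.linalg.norm(a-b),"bar ang",np.arctan2(*(a-b)[1::-1]))
h=[g(*q,.041) for q in [(160,65),(652,65),(638,528),(178,528)]];print(np.mean(h,0),np.linalg.norm(h[0]-h[1]),np.linalg.norm(h[1]-h[2]))
d=[g(x,317,.05) for x in (284,526)]; print(np.mean(d,0),np.linalg.norm(d[0]-d[1]))
f=lambda u,v,z:onz(p,u,v,z)
# book edges on top z=.057 ; plate top; stop
B=[f(131,53,.057),f(150,253,.057)]; print("book near edge",B)
print("board right edge",np.array([f(416,43,.012),f(389,253,.012)]))
P=[f(150,90,.052),f(163,238,.052)];print("plate",P,np.linalg.norm(P[0]-P[1]))
E
```

```text
[ 0.57668004 -0.03076226  0.084     ] [ 0.53569158 -0.0441961   0.084     ] [ 0.55618581 -0.03747918  0.084     ] 0.04313376977360981 bar ang 0.31671436795421615
[ 0.5571567  -0.03741448  0.041     ] 0.08657754418391407 0.08750669378460596
[ 0.55734997 -0.03701862  0.05      ] 0.04316207295392344
book near edge [array([0.62699022, 0.09484588, 0.057     ]), array([0.43779843, 0.04141677, 0.057     ])]
board right edge [[ 0.71866728 -0.15909322  0.012     ]
 [ 0.49180833 -0.23096838  0.012     ]]
plate [array([0.60046499, 0.07406853, 0.052     ]), array([0.45643002, 0.03239179, 0.052     ])] 0.14994339505980123
```

>>> {"op": "step_arm", "data": {
  "commands": [
    [0.035, 0.002, -0.003, -0.02],
    [0.07, 0.002, -0.003, -0.02],
    [0.1, 0.002, -0.003, -0.02],
    [0.125, 0.002, -0.003, -0.02],
    [0.142, 0.002, -0.003, -0.02],
    [0.142, 0.002, -0.003, -0.02],
    [0.142, 0.002, -0.003, -0.02]
  ]
}}

```text
t: 2.67
tcp_pos: [0.5566, -0.0357, 0.0584]
tool_rot: [0.415, 0.573, -0.417, 0.571]
force: [-0.3, -0.7, -0.1]
finger_gap: 0.524
```

```bash
python3 - <<'E'
from h import *
plan([.557,-.038,.057],-1.26)
im=optics.snapshot("wrist"); cv2.imwrite("pics/wrist2.png",im[:,:,::-1])
E
```

```text
t 2.6667 tcp [ 0.5566 -0.0357  0.0584] x [-4.e-03 -4.e-04 -1.e+00] zang -1.2577 q [-0.264  0.696  1.73  -0.002  0.719  0.996] f [-0.27 -0.7  -0.12] m [-0.022 -0.008  0.017] gap 0.5243
shift [ 0.0014 -0.0003  0.0023]
turn 0.0023495422939101562
```

View pics/wrist2.png

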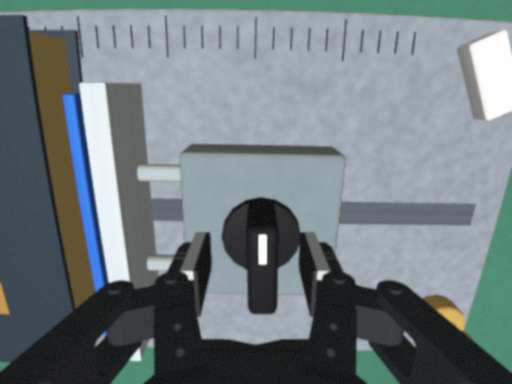

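The bar (u≈262) is slightly to the right of the finger midline (u≈255), which agrees with the 2.3 mm offset computed. I'll centre it and close.

>>> {"op": "step_arm", "data": {
  "commands": [
    [0.001, 0, 0.0023, 0],
    [0.001, 0, 0.0023, 0],
    [0.001, 0, 0.0023, 0]
  ]
}}

```text
t: 2.97
tcp_pos: [0.5594, -0.0386, 0.0598]
tool_rot: [0.416, 0.571, -0.416, 0.573]
force: [-0.2, -0.3, -1.0]
finger_gap: 0.524
```

>>> {"op": "step_arm", "data": {
  "commands": [
    [0, 0, 0, 0],
    [0, 0, 0, 0],
    [0, 0, 0, 0],
    [0, 0, 0, 0],
    [0, 0, 0, 0],
    [0, 0, 0, 0]
  ],
  "jaw": 0.0,
  "grip_force": 110
}}

```text
t: 3.47
tcp_pos: [0.5596, -0.0383, 0.0608]
tool_rot: [0.416, 0.571, -0.416, 0.573]
force: [-1.0, 1.3, 5.8]
finger_gap: 0.141
```

```bash
python3 - <<'E'
from h import *
plan()
im=optics.snapshot("wrist"); cv2.imwrite("pics/wrist3.png",im[:,:,::-1])
E
```

```text
t 3.4667 tcp [ 0.5596 -0.0383  0.0608] x [ 0.0023 -0.0016 -1.    ] zang -1.2576 q [-2.670e-01  6.930e-01  1.726e+00 -1.000e-03  7.200e-01  9.920e-01] f [-0.97  1.27  5.83] m [0.334 0.197 0.082] gap 0.1413
```

View pics/wrist3.png

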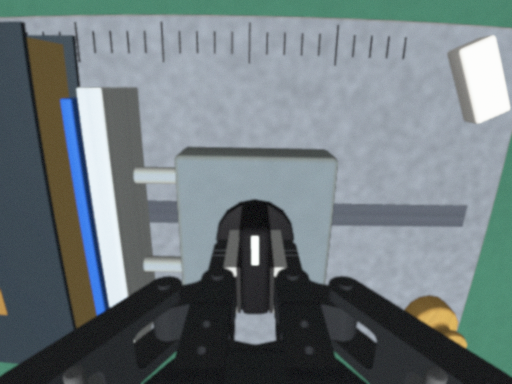

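>>> {"op": "step_arm", "data": {
  "commands": [
    [0, 0, 0, -0.06],
    [0, 0, 0, -0.12],
    [0, 0, 0, -0.18],
    [0, 0, 0, -0.24],
    [0, 0, 0, -0.3],
    [0, 0, 0, -0.3]
  ]
}}

```text
t: 4.02
tcp_pos: [0.5593, -0.0377, 0.0608]
tool_rot: [0.326, 0.627, -0.326, 0.628]
force: [0.3, 4.1, 0.2]
finger_gap: 0.135
```

```bash
python3 - <<'E'
from h import *
plan()
im=optics.snapshot("wrist"); cv2.imwrite("pics/wrist4.png",im[:,:,::-1])
E
```

```text
t 4.0167 tcp [ 0.5593 -0.0377  0.0608] x [ 1.7e-03 -5.0e-04 -1.0e+00] zang -0.9572 q [-0.267  0.692  1.726 -0.     0.721  0.691] f [0.32 4.09 0.22] m [0.606 0.022 0.182] gap 0.1352
```

View pics/wrist4.png

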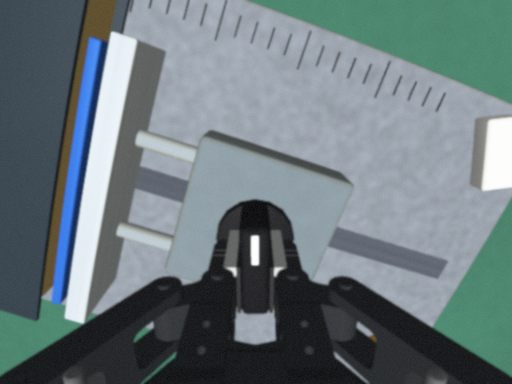

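>>> {"op": "step_arm", "data": {
  "commands": [
    [0, 0, 0, -0.08],
    [0, 0, 0, -0.16],
    [0, 0, 0, -0.24],
    [0, 0, 0, -0.33],
    [0, 0, 0, -0.36],
    [0, 0, 0, -0.36],
    [0, 0, 0, -0.36],
    [0, 0, 0, -0.36]
  ]
}}

```text
t: 4.73
tcp_pos: [0.5587, -0.0371, 0.0608]
tool_rot: [0.209, 0.675, -0.209, 0.676]
force: [-1.7, 3.4, 1.4]
finger_gap: 0.139
```

```bash
python3 - <<'E'
from h import *
plan()
for n in ["wrist","top","scene"]:
    im=optics.snapshot(n); cv2.imwrite(f"pics/{n}5.png",im[:,:,::-1])
im=cv2.imread("pics/top5.png");cv2.imwrite("pics/top5c.png",cv2.resize(im[120:250,150:360],None,fx=3.8,fy=3.8,interpolation=cv2.INTER_CUBIC))
E
```

```text
t 4.7333 tcp [ 0.5587 -0.0371  0.0608] x [ 5.e-04 -0.e+00 -1.e+00] zang -0.5996 q [-0.266  0.692  1.727  0.     0.722  0.334] f [-1.68  3.37  1.41] m [ 0.661  0.204 -0.255] gap 0.1387
```

View pics/wrist5.png

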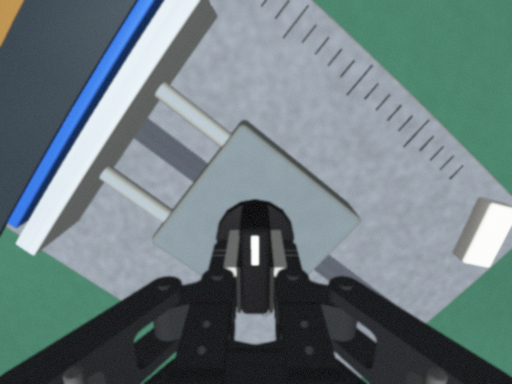

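View pics/top5c.png

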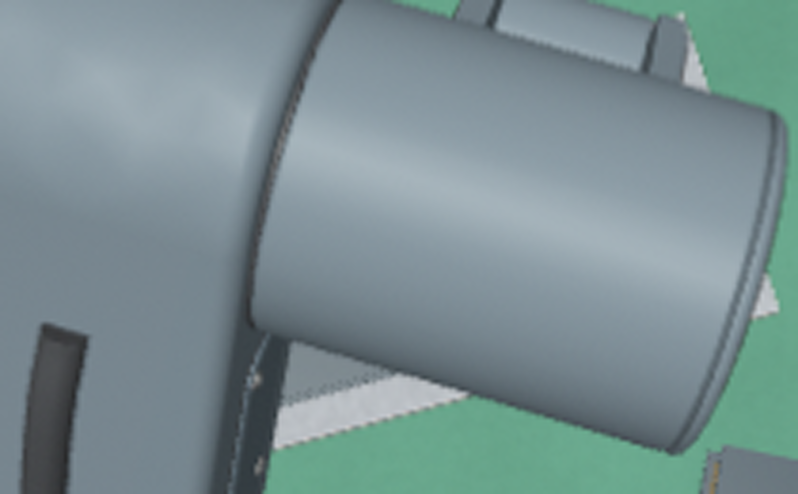

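```bash
python3 - <<'E'
import cv2
im=cv2.imread("pics/scene5.png")
cv2.imwrite("pics/scene5c.png",cv2.resize(im[145:290,175:370],None,fx=4,fy=4,interpolation=cv2.INTER_CUBIC))
E
```

```text
(no output)
```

View pics/scene5c.png

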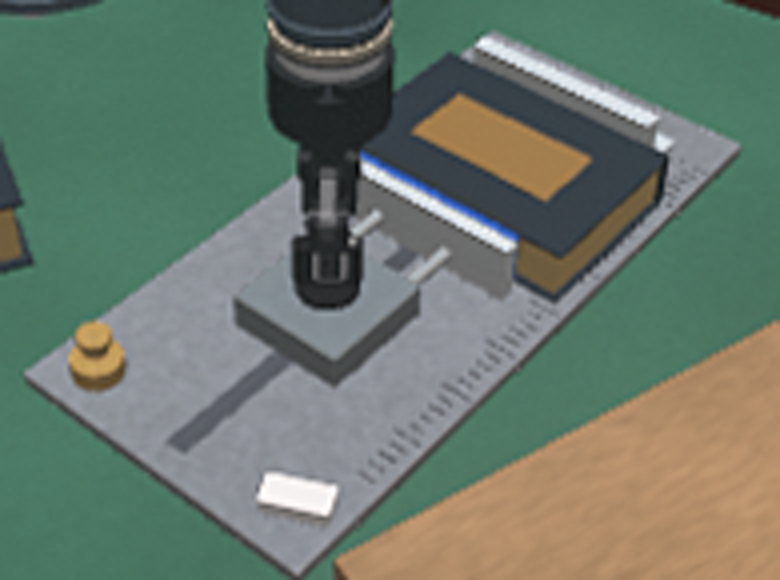

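```bash
cat >> h.py <<'E'
n=np.array([-.286,.958,0])
def sc(x,y,z,p=None):
    p=p or optics.camera_params("scene"); return onz(p,175+(x+.5)/4-.5,145+(y+.5)/4-.5,z)
E
python3 - <<'E'
from h import *
for nm,pts,z in [("book far",[(450,53),(667,158)],.057),("stop",[(478,49),(655,127)],.06),("near",[(560,256)],.057),("plate",[(362,154),(513,238)],.052)]:
    print(nm,[(sc(*q,z)@n).round(4) for q in pts])
E
```

```text
book far [np.float64(0.0523), np.float64(0.0508)]
stop [np.float64(0.0676), np.float64(0.0728)]
near [np.float64(-0.0856)]
plate [np.float64(-0.0845), np.float64(-0.0868)]
```

>>> {"op": "step_arm", "data": {
  "commands": [
    [0, 0, 0, -0.06],
    [0, 0, 0, -0.12],
    [0, 0, 0, -0.18],
    [0, 0, 0, -0.24],
    [0, 0, 0, -0.3],
    [0, 0, 0, -0.3],
    [0, 0, 0, -0.3]
  ]
}}

```text
t: 5.47
tcp_pos: [0.5581, -0.0368, 0.0608]
tool_rot: [0.106, 0.699, -0.105, 0.699]
force: [-2.3, 4.6, 4.3]
finger_gap: 0.139
```

```bash
python3 - <<'E'
from h import *
plan()
im=optics.snapshot("scene")[:,:,::-1]
cv2.imwrite("pics/scene6c.png",cv2.resize(im[145:240,245:370],None,fx=6,fy=6,interpolation=cv2.INTER_CUBIC))
E
```

```text
t 5.4667 tcp [ 0.5581 -0.0368  0.0608] x [-8.e-04  2.e-04 -1.e+00] zang -0.2995 q [-0.266  0.692  1.728  0.     0.723  0.034] f [-2.28  4.58  4.3 ] m [0.792 0.326 0.13 ] gap 0.1387
```

View pics/scene6c.png

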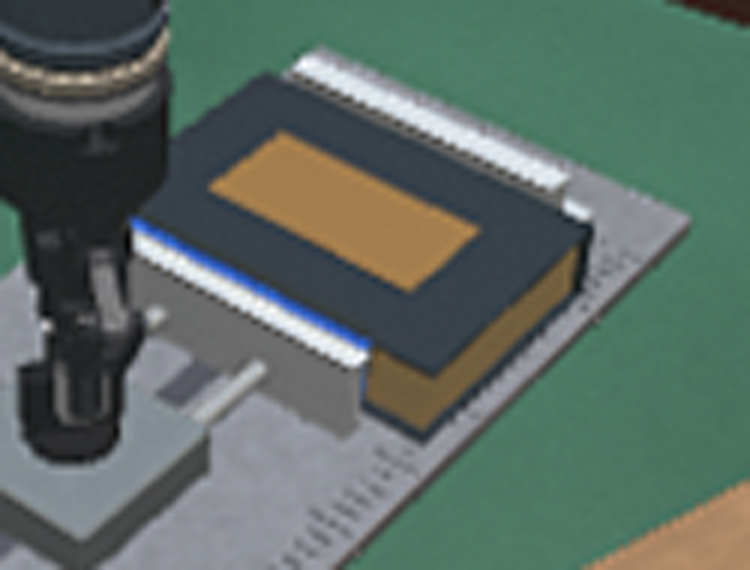

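>>> {"op": "step_arm", "data": {
  "commands": [
    [0, 0, 0, -0.05],
    [0, 0, 0, -0.1],
    [0, 0, 0, -0.15]
  ]
}}

```text
t: 5.77
tcp_pos: [0.5578, -0.0368, 0.0609]
tool_rot: [0.053, 0.706, -0.053, 0.705]
force: [-3.5, 3.8, 2.7]
finger_gap: 0.141
```

```bash
cat > look.py <<'E'
from h import *
import sys
plan()
im=optics.snapshot("scene")[:,:,::-1]
c=cv2.resize(im[150:200,280:350],None,fx=10,fy=10,interpolation=cv2.INTER_CUBIC)
cv2.imwrite(f"pics/s{sys.argv[1]}.png",c)
E
python3 look.py 7
```

```text
t 5.7667 tcp [ 0.5578 -0.0368  0.0609] x [-1.3e-03  5.0e-04 -1.0e+00] zang -0.1501 q [-0.266  0.692  1.728  0.     0.723 -0.116] f [-3.51  3.81  2.73] m [ 0.585  0.234 -0.462] gap 0.1406
```

View pics/s7.png

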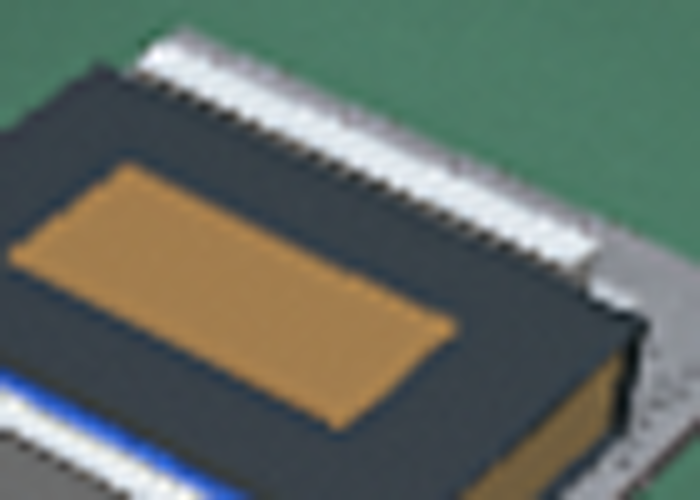

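>>> {"op": "step_arm", "data": {
  "commands": [
    [0, 0, 0, -0.04],
    [0, 0, 0, -0.08]
  ]
}}

```text
t: 5.98
tcp_pos: [0.5576, -0.0367, 0.0608]
tool_rot: [0.025, 0.707, -0.024, 0.706]
force: [-2.9, 2.7, 2.2]
finger_gap: 0.14
```

```bash
python3 look.py 8
```

```text
t 5.9833 tcp [ 0.5576 -0.0367  0.0608] x [-1.6e-03  7.0e-04 -1.0e+00] zang -0.0694 q [-0.266  0.692  1.728  0.     0.723 -0.197] f [-2.86  2.68  2.2 ] m [ 0.577  0.178 -0.431] gap 0.1398
```

View pics/s8.png

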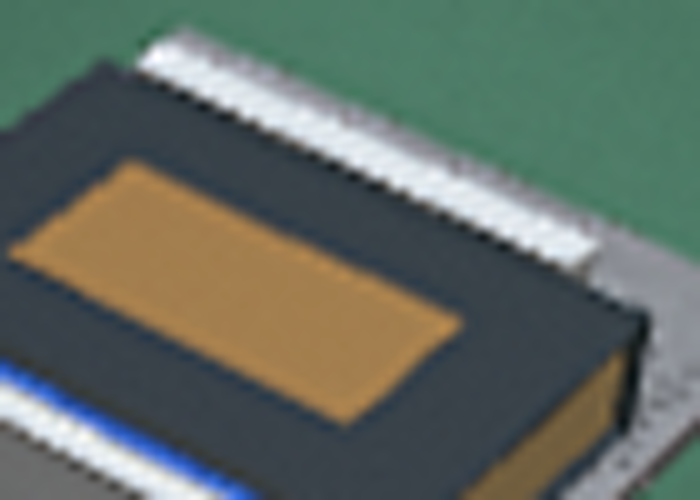

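>>> {"op": "step_arm", "data": {
  "commands": [
    [0, 0, 0, -0.025]
  ]
}}

```text
t: 6.12
tcp_pos: [0.5576, -0.0368, 0.0608]
tool_rot: [0.016, 0.708, -0.016, 0.706]
force: [-1.6, 4.0, 2.4]
finger_gap: 0.137
```

```bash
python3 -c "
from h import *
plan()"
```

```text
t 6.1167 tcp [ 0.5576 -0.0368  0.0608] x [-1.8e-03  7.0e-04 -1.0e+00] zang -0.0456 q [-0.266  0.692  1.728  0.     0.723 -0.221] f [-1.59  4.03  2.4 ] m [ 0.549  0.143 -0.474] gap 0.1368
```

>>> {"op": "step_arm", "data": {
  "commands": [
    [0, 0, 0, -0.02]
  ]
}}

```text
t: 6.2
tcp_pos: [0.5575, -0.0367, 0.0608]
tool_rot: [0.01, 0.708, -0.01, 0.706]
force: [-2.1, 3.6, 3.3]
finger_gap: 0.137
```

```bash
python3 -c "
from h import *
plan()"
```

```text
t 6.2 tcp [ 0.5575 -0.0367  0.0608] x [-0.0018  0.001  -1.    ] zang -0.028 q [-2.660e-01  6.920e-01  1.728e+00  1.000e-03  7.230e-01 -2.390e-01] f [-2.07  3.55  3.32] m [ 0.556  0.202 -0.606] gap 0.1373
```

```bash
python3 look.py 9; python3 -c "
from h import *
plan()"
```

```text
t 6.2 tcp [ 0.5575 -0.0367  0.0608] x [-0.0018  0.001  -1.    ] zang -0.028 q [-2.660e-01  6.920e-01  1.728e+00  1.000e-03  7.230e-01 -2.390e-01] f [-2.07  3.55  3.32] m [ 0.556  0.202 -0.606] gap 0.1373
t 6.25 tcp [ 0.5575 -0.0367  0.0609] x [-0.0017  0.001  -1.    ] zang -0.0271 q [-2.660e-01  6.920e-01  1.728e+00  1.000e-03  7.230e-01 -2.390e-01] f [-2.03  3.58  1.9 ] m [ 0.572  0.17  -0.376] gap 0.1389
```

View pics/s9.png

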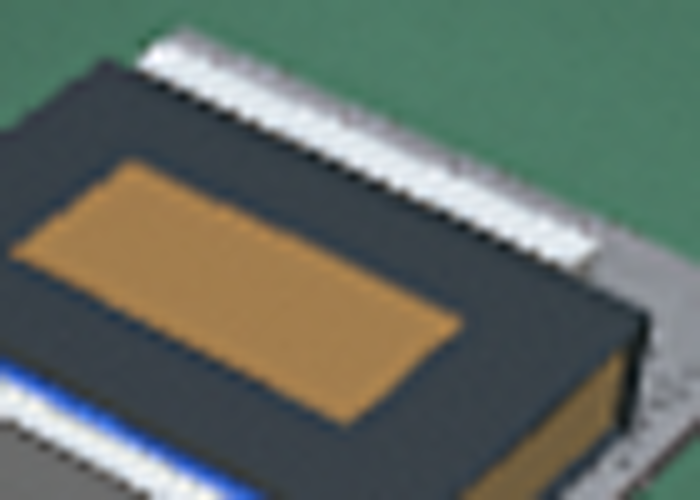

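```bash
cat > avg.py <<'E'
from h import *
m=[];z=[]
for i in range(6):
    optics.snapshot("top"); s=telemetry.sense(); m.append(s["ft_torque"][2]); M=R.from_quat(s["tool_rot"]).as_matrix(); z.append(np.arctan2(M[1,2],M[0,2]))
print(s["t"],"mz",np.mean(m).round(3),np.std(m).round(3),"knob~",(np.mean(z)+np.pi/2-.29).round(4),s["force"].round(1))
E
python3 avg.py
```

```text
6.55 mz -0.49 0.065 knob~ 1.2536 [-2.3  2.8  2.3]
```

>>> {"op": "step_arm", "data": {
  "commands": [
    [0, 0, 0, -0.015]
  ]
}}

```text
t: 6.63
tcp_pos: [0.5575, -0.0367, 0.0608]
tool_rot: [0.005, 0.708, -0.004, 0.706]
force: [-2.0, 3.1, 2.3]
finger_gap: 0.139
```

```bash
python3 avg.py
```

```text
6.9333 mz -0.523 0.033 knob~ 1.2692 [-1.7  3.3  2.7]
```

>>> {"op": "step_arm", "data": {
  "commands": [
    [0, 0, 0, -0.015]
  ]
}}

```text
t: 7.02
tcp_pos: [0.5575, -0.0367, 0.0608]
tool_rot: [-0.001, 0.708, 0.001, 0.706]
force: [-2.3, 4.2, 2.0]
finger_gap: 0.135
```

```bash
python3 avg.py; python3 look.py 10
```

```text
7.3167 mz -0.626 0.02 knob~ 1.2842 [-2.2  3.8  3.5]
t 7.3167 tcp [ 0.5575 -0.0367  0.0608] x [-1.9e-03  8.0e-04 -1.0e+00] zang 0.0033 q [-0.266  0.692  1.728  0.     0.723 -0.27 ] f [-2.22  3.81  3.49] m [ 0.512  0.223 -0.615] gap 0.1374
```

View pics/s10.png

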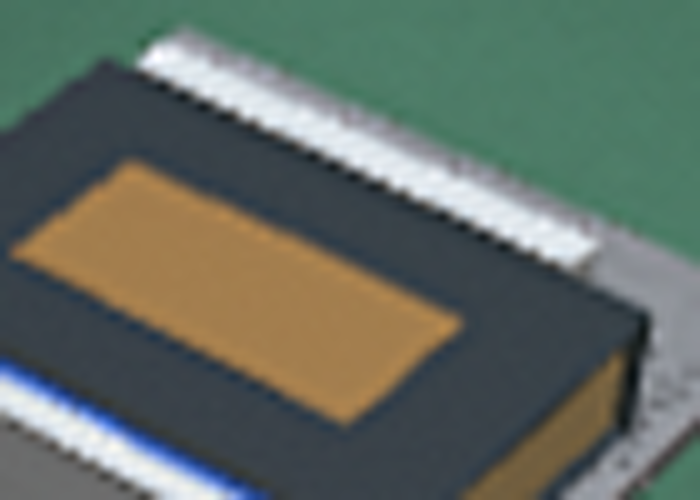

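Torque has risen by about 0.18 N m over the free-push level of 0.44, roughly 6 N more, while the book's outline has stopped moving, so it is pressed home. Now I'll release.

>>> {"op": "step_arm", "data": {
  "commands": [
    [0, 0, 0, 0],
    [0, 0, 0, 0],
    [0, 0, 0, 0],
    [0, 0, 0, 0],
    [0, 0, 0, 0]
  ],
  "jaw": 0.045
}}

```text
t: 7.78
tcp_pos: [0.558, -0.0372, 0.0609]
tool_rot: [-0.001, 0.707, 0.001, 0.707]
force: [-0.2, -0.7, -1.2]
finger_gap: 0.525
```

```bash
python3 avg.py; python3 look.py 11; python3 - <<'E'
from h import *
im=optics.snapshot("wrist"); cv2.imwrite("pics/wrist11.png",im[:,:,::-1])
E
```

```text
8.0833 mz 0.025 0.016 knob~ 1.2844 [-0.   0.  -0.3]
t 8.0833 tcp [ 0.5575 -0.0368  0.0609] x [-1.8e-03  7.0e-04 -1.0e+00] zang 0.0035 q [-0.266  0.692  1.728  0.     0.723 -0.27 ] f [-0.01  0.01 -0.26] m [ 0.052 -0.026  0.053] gap 0.5258
```

View pics/wrist11.png

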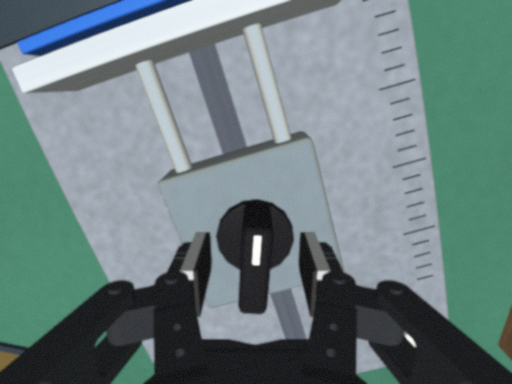

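View pics/s11.png

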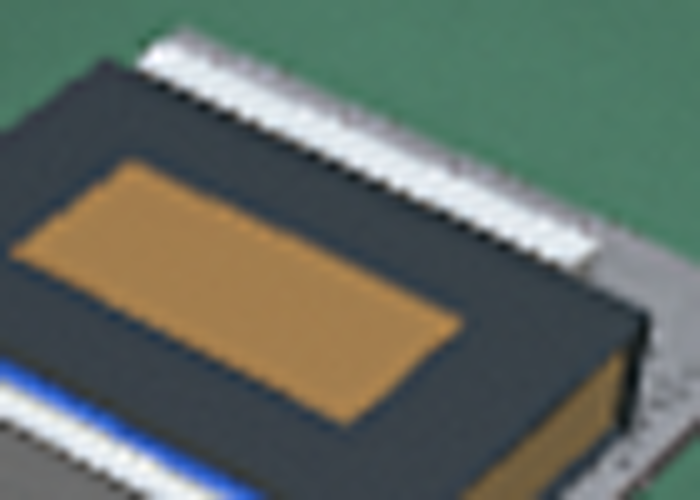

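```bash
python3 - <<'E'
from h import *
for f in ["wrist3","wrist4","wrist5","wrist11"]:
    im=cv2.imread(f"pics/{f}.png"); c=im[225:275,240:275]; m=(c.min(2)>170).astype(np.uint8)
    ys,xs=np.nonzero(m); v=cv2.fitLine(np.c_[xs,ys].astype(np.float32),cv2.DIST_L2,0,.01,.01).ravel(); print(f,len(xs),v.round(3),"tilt",np.arctan(v[0]/v[1]).round(4),xs.mean()+240,ys.mean()+225)
a=cv2.imread("pics/s10.png",0).astype(np.float32);b=cv2.imread("pics/s11.png",0).astype(np.float32)
for nm,s in [("fence",np.s_[360:500,0:240]),("book",np.s_[140:440,10:480]),("stop",np.s_[20:270,130:600])]:
    w=cv2.createHanningWindow(a[s].shape[::-1],cv2.CV_32F); print(nm,cv2.phaseCorrelate(a[s],b[s],w))
E
```

```text
wrist3 235 [ 0.16   0.987 15.013 25.609] tilt 0.1608 255.01276595744682 250.60851063829787
wrist4 235 [ 0.155  0.988 15.013 25.489] tilt 0.1554 255.01276595744682 250.48936170212767
wrist5 234 [ 0.159  0.987 15.    25.551] tilt 0.1601 255.0 250.55128205128204
wrist11 224 [ 0.074 -0.997 16.259 24.978] tilt -0.074 256.25892857142856 249.97767857142858
fence ((-0.09708430244160127, 0.03637647658338494), 0.27686736120118033)
book ((0.03352854302210062, 0.02941208294581088), 0.42561184310913086)
stop ((0.08484192371574295, 0.0937640707083034), 0.5905920018513997)
```

```bash
python3 - <<'E'
from h import *
for k in (8,9,10,11):
    a=cv2.imread(f"pics/s{k}.png").astype(int); m=(a[...,0]-a[...,2]>60)
    # lower boundary of white strip / blue upper boundary along columns
    cols=range(40,200,20)
    print(k,m.sum(),[float(np.nonzero(m[:,c])[0].mean().round(1)) for c in cols])
im=cv2.imread("pics/wrist11.png"); cv2.imwrite("pics/w11c.png",cv2.resize(im[180:330,180:340],None,fx=4,fy=4,interpolation=cv2.INTER_CUBIC))
im=cv2.imread("pics/wrist5.png"); cv2.imwrite("pics/w5c.png",cv2.resize(im[180:330,180:340],None,fx=4,fy=4,interpolation=cv2.INTER_CUBIC))
E
```

```text
8 5571 [389.5, 400.0, 411.5, 422.0, 432.5, 442.5, 452.5, 463.0]
9 5582 [387.5, 398.5, 409.5, 420.0, 430.0, 440.5, 450.0, 462.0]
10 5283 [387.0, 396.5, 407.5, 419.0, 428.0, 441.0, 451.0, 461.0]
11 5745 [388.0, 398.5, 409.5, 419.5, 430.0, 441.5, 452.0, 462.5]
```

View pics/w11c.png

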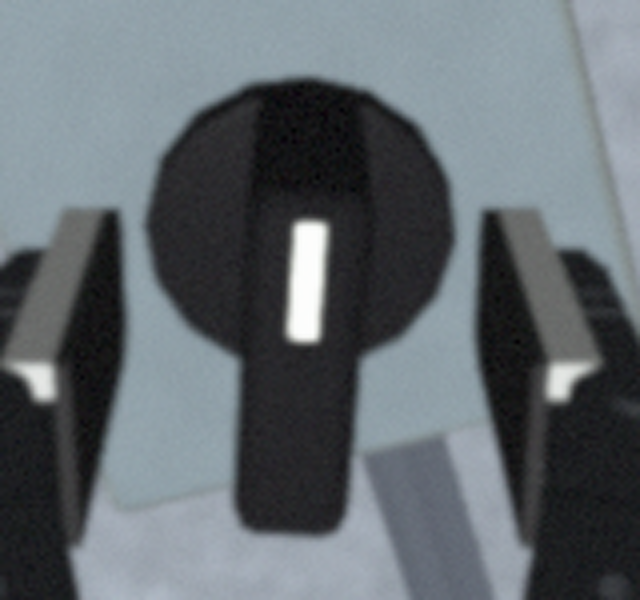

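View pics/w5c.png

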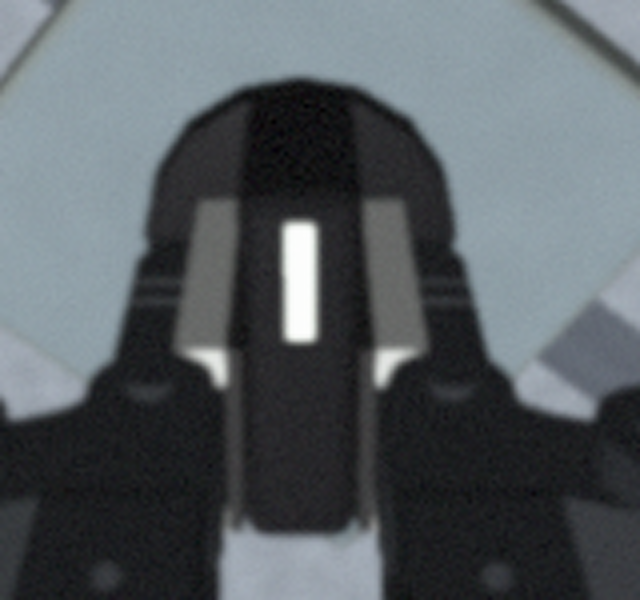

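```bash
cat > ka.py <<'E'
from h import *
import sys
def mark(name):
    s=telemetry.sense(); p=optics.camera_params("wrist"); im=optics.snapshot("wrist")
    cv2.imwrite(f"pics/{name}.png",im[:,:,::-1])
    g=cv2.resize(im[225:275,235:280].min(2),None,fx=4,fy=4,interpolation=cv2.INTER_CUBIC); m=(g>120).astype(np.uint8)
    n_,l,st,ce=cv2.connectedComponentsWithStats(m); i=1+np.argmin(np.linalg.norm(ce[1:]-[82,100],axis=1))
    ys,xs=np.nonzero(l==i); v=cv2.fitLine(np.c_[xs,ys].astype(np.float32),cv2.DIST_L2,0,.01,.01).ravel(); 
    if v[1]>0: v[:2]*=-1
    c=v[2:]; e=[]
    for k in (12,-12):
        x=(c+k*v[:2]*4+.5)/4-.5; e.append(onz(p,235+x[0],225+x[1],.084))
    d=e[0]-e[1]; M=R.from_quat(s["tool_rot"]).as_matrix()
    print(s["t"],"area",st[i],"knob",(np.arctan2(d[1],d[0])-.29).round(4),"tool",(np.arctan2(M[1,2],M[0,2])+np.pi/2-.29).round(4),"mark mid",(e[0]+e[1])[:2]/2)
mark(sys.argv[1])
E
python3 ka.py w12; python3 ka.py w13;python3 ka.py w14
```

```text
8.1833 area [  66   40   43  123 4349] knob 1.2249 tool 1.2842 mark mid [ 0.55743888 -0.02591611]
8.2333 area [  66   40   43  123 4334] knob 1.2252 tool 1.2842 mark mid [ 0.55743182 -0.02590906]
8.2833 area [  66   40   43  124 4350] knob 1.223 tool 1.2842 mark mid [ 0.55743228 -0.02592431]
```

The released bar has swung back about 0.05 rad relative to the fingers. The press may have relaxed, so I'll line up with the bar, regrip and check by torque.

>>> {"op": "step_arm", "data": {
  "commands": [
    [0, 0, 0, 0.058],
    [0, 0, 0, 0.058],
    [0, 0, 0, 0.058],
    [0, 0, 0, 0.058]
  ]
}}

```text
t: 8.67
tcp_pos: [0.5575, -0.0367, 0.0608]
tool_rot: [0.019, 0.708, -0.019, 0.706]
force: [-0.0, 0.2, 0.1]
finger_gap: 0.525
```

```bash
python3 ka.py w15; python3 avg.py
```

```text
8.6667 area [  64   40   37  123 4260] knob 1.2211 tool 1.2273 mark mid [ 0.55740922 -0.02588972]
9.0167 mz 0.017 0.018 knob~ 1.2265 [ 0.1 -0.1 -0.3]
```

>>> {"op": "step_arm", "data": {
  "commands": [
    [0, 0, 0, 0],
    [0, 0, 0, 0],
    [0, 0, 0, 0],
    [0, 0, 0, 0],
    [0, 0, 0, 0],
    [0, 0, 0, 0]
  ],
  "jaw": 0.0
}}

```text
t: 9.52
tcp_pos: [0.5575, -0.0367, 0.0612]
tool_rot: [0.02, 0.707, -0.019, 0.706]
force: [-0.7, 0.3, 4.7]
finger_gap: 0.139
```

```bash
python3 ka.py w16; python3 avg.py
```

```text
9.5167 area [  63   39   36  122 4203] knob 1.222 tool 1.2263 mark mid [ 0.5573929  -0.02589332]
9.8667 mz -0.027 0.025 knob~ 1.2263 [-0.3 -0.1  6. ]
```

>>> {"op": "step_arm", "data": {
  "commands": [
    [0, 0, 0, -0.02]
  ]
}}

```text
t: 9.95
tcp_pos: [0.5576, -0.0367, 0.0612]
tool_rot: [0.013, 0.707, -0.012, 0.706]
force: [-1.0, -0.5, 0.6]
finger_gap: 0.137
```

```bash
python3 avg.py; python3 ka.py w17
```

```text
10.25 mz -0.298 0.052 knob~ 1.2459 [-1.4 -0.2  4. ]
10.25 area [  63   39   36  122 4264] knob 1.2421 tool 1.2458 mark mid [ 0.55719186 -0.02588264]
```

>>> {"op": "step_arm", "data": {
  "commands": [
    [0, 0, 0, -0.02]
  ]
}}

```text
t: 10.38
tcp_pos: [0.5575, -0.0367, 0.0612]
tool_rot: [0.006, 0.708, -0.005, 0.706]
force: [-1.1, -0.6, 3.4]
finger_gap: 0.134
```

```bash
python3 avg.py; python3 ka.py w18
```

```text
10.6833 mz -0.451 0.034 knob~ 1.2659 [-1.3 -0.8  4.1]
10.6833 area [  63   39   38  122 4248] knob 1.2525 tool 1.2658 mark mid [ 0.55700604 -0.02589587]
```

>>> {"op": "step_arm", "data": {
  "commands": [
    [0, 0, 0, -0.015]
  ]
}}

```text
t: 10.82
tcp_pos: [0.5575, -0.0367, 0.0612]
tool_rot: [0.001, 0.708, 0.0, 0.706]
force: [-0.9, -0.9, 3.9]
finger_gap: 0.138
```

```bash
python3 avg.py; python3 ka.py w19; python3 look.py 19
```

```text
11.1167 mz -0.576 0.023 knob~ 1.2808 [-1.1 -0.7  3.2]
11.1167 area [  63   39   38  122 4244] knob 1.2707 tool 1.2807 mark mid [ 0.55685127 -0.02588176]
t 11.1667 tcp [ 0.5575 -0.0367  0.0612] x [-1.8e-03  9.0e-04 -1.0e+00] zang -0.0001 q [-2.660e-01  6.910e-01  1.728e+00  1.000e-03  7.240e-01 -2.660e-01] f [-1.92 -0.95  3.44] m [-0.02   0.121 -0.548] gap 0.1436
```

>>> {"op": "step_arm", "data": {
  "commands": [
    [0, 0, 0, -0.01]
  ]
}}

```text
t: 11.3
tcp_pos: [0.5575, -0.0367, 0.0612]
tool_rot: [-0.003, 0.708, 0.004, 0.706]
force: [-1.1, 0.8, 3.6]
finger_gap: 0.139
```

```bash
python3 avg.py; python3 ka.py w20; python3 look.py 20
```

```text
11.6 mz -0.658 0.025 knob~ 1.2907 [-1.8  0.9  4.8]
11.6 area [  63   39   38  122 4266] knob 1.2763 tool 1.2906 mark mid [ 0.556756   -0.02584833]
t 11.65 tcp [ 0.5575 -0.0367  0.0612] x [-1.7e-03  9.0e-04 -1.0e+00] zang 0.0099 q [-2.660e-01  6.910e-01  1.728e+00  1.000e-03  7.240e-01 -2.760e-01] f [-1.13 -0.15  4.09] m [-0.044  0.152 -0.633] gap 0.1375
```

The torque slope of about 8–9 N m per rad is the plate spring against a stopped book, so it is firmly home at roughly 15 N. The earlier release bounced back because the spring torque exceeded the knob's friction. This time I'll back off slowly until the gripper carries no torque, then let go.

>>> {"op": "step_arm", "data": {
  "commands": [
    [0, 0, 0, 0.01],
    [0, 0, 0, 0.02],
    [0, 0, 0, 0.02]
  ]
}}

```text
t: 11.95
tcp_pos: [0.5575, -0.0367, 0.0612]
tool_rot: [0.004, 0.708, -0.003, 0.706]
force: [-1.4, -0.4, 3.6]
finger_gap: 0.14
```

```bash
python3 avg.py; python3 ka.py w21
```

```text
12.25 mz -0.37 0.024 knob~ 1.2711 [-1.4  0.2  3.4]
12.25 area [  63   39   36  122 4265] knob 1.267 tool 1.271 mark mid [ 0.55688161 -0.02587649]
```

>>> {"op": "step_arm", "data": {
  "commands": [
    [0, 0, 0, 0.008],
    [0, 0, 0, 0.008]
  ]
}}

```text
t: 12.47
tcp_pos: [0.5575, -0.0367, 0.0612]
tool_rot: [0.007, 0.708, -0.006, 0.706]
force: [0.0, -0.0, 3.9]
finger_gap: 0.134
```

```bash
python3 avg.py; python3 ka.py w22
```

```text
12.7667 mz -0.327 0.03 knob~ 1.2629 [-1.3 -1.5  4.7]
12.7667 area [  63   39   36  122 4254] knob 1.2595 tool 1.2629 mark mid [ 0.55697363 -0.02588013]
```

>>> {"op": "step_arm", "data": {
  "commands": [
    [0, 0, 0, 0.006],
    [0, 0, 0, 0.006]
  ]
}}

```text
t: 12.98
tcp_pos: [0.5575, -0.0367, 0.0612]
tool_rot: [0.009, 0.708, -0.008, 0.706]
force: [-1.3, -0.2, 3.0]
finger_gap: 0.136
```

```bash
python3 avg.py; python3 ka.py w23
```

```text
13.2833 mz -0.253 0.016 knob~ 1.2569 [-0.7 -0.2  3.7]
13.2833 area [  63   39   36  122 4250] knob 1.2536 tool 1.2569 mark mid [ 0.5570442  -0.02588126]
```

>>> {"op": "step_arm", "data": {
  "commands": [
    [0, 0, 0, 0.006],
    [0, 0, 0, 0.006]
  ]
}}

```text
t: 13.5
tcp_pos: [0.5575, -0.0367, 0.0612]
tool_rot: [0.011, 0.708, -0.01, 0.706]
force: [-1.2, -0.0, 3.2]
finger_gap: 0.135
```

```bash
python3 avg.py; python3 ka.py w24
```

```text
13.8 mz -0.235 0.028 knob~ 1.2509 [-1.1  0.3  3.2]
13.8 area [  63   39   36  122 4240] knob 1.2461 tool 1.2509 mark mid [ 0.55711293 -0.02588661]
```

>>> {"op": "step_arm", "data": {
  "commands": [
    [0, 0, 0, 0.005],
    [0, 0, 0, 0.005]
  ]
}}

```text
t: 14.02
tcp_pos: [0.5575, -0.0367, 0.0612]
tool_rot: [0.013, 0.708, -0.012, 0.706]
force: [-0.0, -0.5, 3.6]
finger_gap: 0.136
```

```bash
python3 avg.py; python3 ka.py w25
```

```text
14.3167 mz -0.137 0.029 knob~ 1.2459 [-0.7  0.1  3.3]
14.3167 area [  63   39   36  122 4234] knob 1.2411 tool 1.2458 mark mid [ 0.55716856 -0.02588576]
```

>>> {"op": "step_arm", "data": {
  "commands": [
    [0, 0, 0, 0.005],
    [0, 0, 0, 0.005]
  ]
}}

```text
t: 14.53
tcp_pos: [0.5575, -0.0367, 0.0612]
tool_rot: [0.014, 0.708, -0.014, 0.706]
force: [-1.2, 0.4, 3.6]
finger_gap: 0.139
```

```bash
python3 avg.py; python3 ka.py w26
```

```text
14.8333 mz -0.124 0.022 knob~ 1.2409 [-1.9 -0.6  3.2]
14.8333 area [  63   39   36  122 4225] knob 1.2361 tool 1.2408 mark mid [ 0.55722698 -0.02588232]
```

>>> {"op": "step_arm", "data": {
  "commands": [
    [0, 0, 0, 0.003],
    [0, 0, 0, 0.003]
  ]
}}

```text
t: 15.05
tcp_pos: [0.5576, -0.0367, 0.0612]
tool_rot: [0.015, 0.707, -0.015, 0.706]
force: [-1.1, 0.2, 4.4]
finger_gap: 0.135
```

```bash
python3 avg.py; python3 ka.py w27
```

```text
15.35 mz -0.037 0.039 knob~ 1.2379 [-1.3  0.6  3.3]
15.35 area [  63   39   36  122 4215] knob 1.2327 tool 1.2379 mark mid [ 0.55725815 -0.02588219]
```

>>> {"op": "step_arm", "data": {
  "commands": [
    [0, 0, 0, 0],
    [0, 0, 0, 0],
    [0, 0, 0, 0],
    [0, 0, 0, 0],
    [0, 0, 0, 0]
  ],
  "jaw": 0.045,
  "grip_force": 20
}}

```text
t: 15.82
tcp_pos: [0.5575, -0.0367, 0.061]
tool_rot: [0.015, 0.708, -0.015, 0.706]
force: [-0.4, 0.3, 0.7]
finger_gap: 0.526
```

```bash
python3 ka.py w28; python3 avg.py; python3 ka.py w29; python3 look.py 29
```

```text
15.8167 area [  63   39   36  123 4319] knob 1.2356 tool 1.238 mark mid [ 0.55726268 -0.0259165 ]
16.1667 mz 0.018 0.012 knob~ 1.2379 [-0.  -0.5 -0.5]
16.1667 area [  62   39   37  122 4242] knob 1.2331 tool 1.2379 mark mid [ 0.55727783 -0.02589504]
t 16.2167 tcp [ 0.5575 -0.0367  0.0612] x [-1.6e-03  8.0e-04 -1.0e+00] zang -0.0428 q [-2.660e-01  6.910e-01  1.728e+00  1.000e-03  7.240e-01 -2.240e-01] f [ 0.58 -0.38 -0.71] m [ 0.023 -0.021  0.001] gap 0.5297
```

The knob held its angle on release (1.233, no bounce). Lifting away.

>>> {"op": "step_arm", "data": {
  "commands": [
    [-0.01, 0, 0, 0],
    [-0.03, 0, 0, 0],
    [-0.06, 0, 0, 0],
    [-0.095, 0, 0, 0],
    [-0.13, 0, 0, 0],
    [-0.16, 0, 0, 0],
    [-0.16, 0, 0, 0]
  ]
}}

```text
t: 16.85
tcp_pos: [0.5618, -0.0378, 0.2286]
tool_rot: [0.014, 0.703, -0.016, 0.711]
force: [1.1, 0.7, 0.1]
finger_gap: 0.528
```

```bash
python3 - <<'E'
from h import *
plan()
p=optics.camera_params("wrist")
im=optics.snapshot("wrist"); cv2.imwrite("pics/wrist30.png",im[:,:,::-1])
im=optics.snapshot("scene")[:,:,::-1]
cv2.imwrite("pics/scene30.png",cv2.resize(im[145:290,175:370],None,fx=4,fy=4,interpolation=cv2.INTER_CUBIC))
E
```

```text
t 16.85 tcp [ 0.5618 -0.0378  0.2286] x [ 0.0123 -0.0029 -0.9999] zang -0.0426 q [-0.266  0.442  1.602  0.     1.084 -0.223] f [1.11 0.68 0.15] m [-0.034  0.014 -0.059] gap 0.5279
```

View pics/wrist30.png

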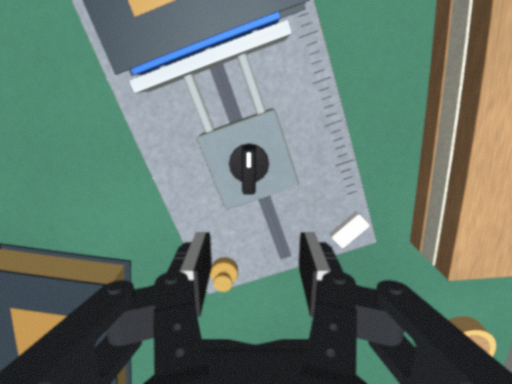

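View pics/scene30.png

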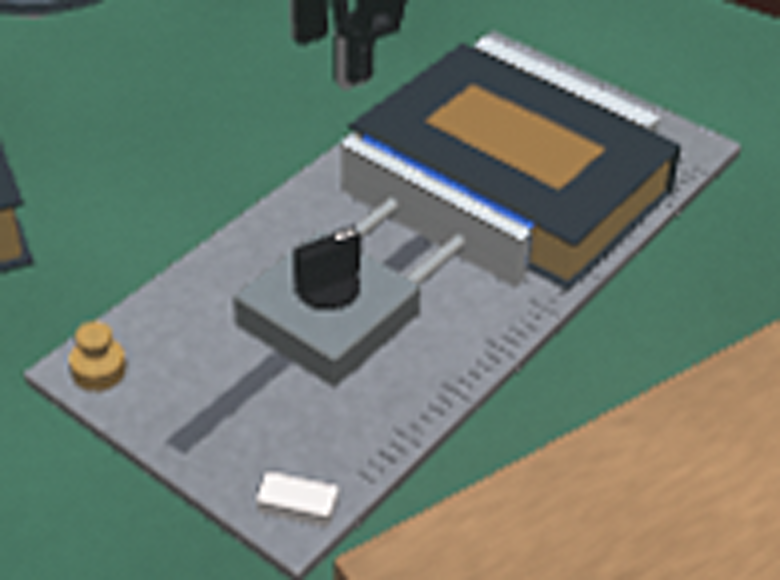

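The book lies flush between the plate and the stop. The paperweight (95,357) and eraser (297,494) are at the same pixels as at the start, and the gripper is clear. I'll let it settle and hand in.

>>> {"op": "step_arm", "data": {
  "commands": [
    [-0.01, 0, 0, 0],
    [-0.01, 0, 0, 0],
    [-0.01, 0, 0, 0],
    [-0.01, 0, 0, 0]
  ]
}}

```text
t: 17.28
tcp_pos: [0.558, -0.0369, 0.2326]
tool_rot: [0.015, 0.707, -0.015, 0.707]
force: [-0.3, -0.0, 0.7]
finger_gap: 0.524
```

```bash
python3 - <<'E'
from h import *
f=[(sc(*q,.057)@n).round(4) for q in [(462,45),(678,149)]]; print("book far",f,"stop",[(sc(*q,.06)@n).round(4) for q in [(478,49),(655,127)]])
plan(); print(manip.sign_off())
E
```

```text
book far [np.float64(0.0673), np.float64(0.065)] stop [np.float64(0.0676), np.float64(0.0728)]
t 17.2833 tcp [ 0.558  -0.0369  0.2326] x [ 9.e-04  1.e-04 -1.e+00] zang -0.0428 q [-0.266  0.437  1.599  0.     1.105 -0.223] f [-0.26 -0.01  0.74] m [-0.001  0.023  0.073] gap 0.5243
the job is handed in; nothing more can be done
None
```

I broke the knob loose counterclockwise and turned it on until the fence pushed the dark book against the stop. I then let go of the knob, lifted clear and handed the job in at about 17 s; no verdict came back.

- **First release did not hold:** the knob sprang back about 0.05 rad when I opened the fingers, so the press had relaxed. I gripped again, pressed the book home again, and backed off slowly until the gripper carried almost no torque. On the second release the knob stayed at about 1.23 rad.
- **Holding force:** by my torque estimates the plate now holds the book with about 4 to 8 N. I could not measure the force between book and stop directly.
- **Squeeze limit:** I estimate the second press peaked at 15 to 19 N on the book. That is close to the 20 N limit, and the torque readings cannot rule out that it was passed.
- **Last picture:** the book looks flat, square and against the stop. The paperweight and the eraser were at the same pixels as at the start, and the gripper was clear.
- **Check that disagreed:** my final reading of the book's far edge from the scene camera put it 0.3 mm short of the stop at one end and 7.8 mm short at the other. I think this is edge-picking error at that camera's resolution, because the torque rose as it would against a stopped book. I did not resolve the difference before handing in.

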